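Clear the setting gauge and hold the index plunger out

TASK

Get the indexing table ready to be turned: take the yellow setting gauge off the dial and hang it by its hole on the free peg of the green stand, let go of it, then pull the red-knobbed index plunger fully up, out of its seat hole in the dial, and keep it there. Finish while still gripping the knob and holding the plunger up against its spring; leave the ferrule, jar and meter where they are.

Things in the scene. Friction and masses are not known exactly. Their poses are not given: they have to be found in the camera images.
- fixture: Indexing table fixed to the bench, left or right. Blue base 260 x 200 x 12 mm; aluminium dial 180 mm wide, top 45 mm above the bench, brass connector 28 mm wide and tall at its centre. 75 mm from the centre towards +x a steel bush (24 mm wide, top at 90 mm) on a blue bridge (top 84 mm, its post 105 to 129 mm from the centre) carries the index plunger. Origin: dial centre, at bench height; z up.
- plunger_knob (a point): Grip point on the plunger's upright red knob, on its vertical axis, 110 mm above the bench when seated. Knob: 24 mm in diameter from 16 mm below this point to 5 mm above, then a flared cap of 29 mm up to 13 mm above it; 4 mm gap to the bush below when seated. Moves with the plunger; can be gripped from above in any yaw.
- plunger (a joint): Lift of the index plunger (m): 0 seated, 0.016 fully up against its stop; its pin sits 12 mm deep in the dial. A spring pulls it down with about 5 N when seated and 11 N fully up; it snaps back if let go.
- gauge: Yellow setting gauge, 0.1 to 0.2 kg, an inverted T standing loose on the dial. Foot 44 (x) x 50 (y) x 8 mm; upright leaf at its middle 8 mm thick (x), 50 mm wide (y), top 110 mm above the underside; a round 18 mm hole goes through the leaf along x. Origin: centre of the underside; z up. Same after a half turn. Grip the leaf near its top across x.
- gauge_eye (a point): Centre of the gauge's hole, 60 mm above its underside, in the middle of the leaf; the hole's axis is the gauge's x.
- stand: Tool stand fixed to the bench beside the indexing table. Base 130 x 170 x 12 mm; open green frame, crossbar 164 mm wide, face 30 mm towards +x of the origin, top 146 mm high. Two level steel pegs point from it to the stand's -x, 140 mm above the bench: the free one at y = -35 mm; one at y = +45 mm carries a fixed ring spanner. Origin: base centre at bench height.
- peg_mid (a point): Middle of the free peg, on its axis, 30 mm out from the crossbar; axes of the stand (peg along x, free end towards -x, z up). Peg 8 mm in diameter, 60 mm long, with a ball of 12 mm diameter centred on its end, 30 mm from this point. A gauge hung here has its hole's centre 5 mm below the peg's axis.
- peg_tip (a point): Outermost point of the free peg, 36 mm towards -x from the peg's middle, 140 mm above the bench.
- ferrule: Bystander: small brass ferrule, 22 mm wide, 24 mm tall, standing on the stand's base plate behind the frame; leave it alone. Origin: underside or middle.
- meter: Bystander: yellow and black hand-held meter lying flat, 150 x 78 x 40 mm; leave it alone. Origin: underside or middle.
- flux_jar: Bystander: amber jar with white cap, 56 mm wide, 60 mm tall; leave it alone. Origin: underside or middle.
Mind the look-alikes: they are no part of the job. Leave any white look-alike of the gauge alone.

How it is judged:
By the outcome, as a careful person would: the job done as asked, in the order asked, and still so for the second after the job is handed in, while the arm keeps its last pose, push and grip.
It also fails if it takes over 58 s, if anything falls off the work surface, if the arm or the gripper's body presses on something with over 40 N, if the wrist force passes 120 N, or if a joint passes its speed limit or range.

ROBOT

A 6-joint arm with a two-finger parallel gripper is mounted at the origin on the work surface. World frame = base frame: x ahead of the robot, y to its left, z up, the work surface at z = 0. Lengths are in m, angles in rad, forces in N, time in s.
With the tool pointing down it reaches from about 0.35 to 0.975 m from the base axis. Payload 4.9 kg.
Tool frame: the origin (TCP) lies at the very end of the fingers, on their centre line; the grasp point (between the pads) lies 19 mm behind it; x points along the fingers, y is the direction in which the jaws open and shut, and the axes are right-handed (so a half turn about x gives the same grasp; the last joint's range is limited). The gripper opens to 85 mm and grips with 20 to 120 N. Pads are 22 mm wide; open, the fingers measure 114 mm over their backs; the gripper's body (76 mm by 85 mm) begins 54 mm behind the grasp point. The pads swing forward as they close: fully open they stand 13 mm farther back than shut.
Start: joints at [-1.367, 0.053, 1.613, -0, 1.476, -0.119], TCP at [0.198, -0.593, 0.231] pointing down, gripper open.
Joint ranges: [-3.01, 3.01], [-1.01, 2.22], [0.06, 2.58], [-1.02, 4.17], [0.09, 2.62], [-3.14, 3.14]. Speed limits (rad/s): [2.57, 2.57, 3.14, 3.14, 3.14, 3.14].

INTERFACE

Orientations are given as a rotation vector (axis times angle).
In Python, from station import ctrl, get_image, calibration, finish_job, search_frame, cut_out, mark_of gives the robot as it stands. The module is installed in compiled form; this text tells all that it offers.
- The arm moves only by the tool arm_command, never from a script. Its argument "plan" is a list that holds one entry, the list of rows, each a list of 7 numbers: the shift along the tool's x, y, z in m, then the turn, a rotation vector about the tool's x, y, z in degrees, then the finger opening in m, from 0 to 0.0854. A call has 1 to 20 rows; each row shifts and turns the pose as measured when the row begins, along the tool's axes as they then stand; what a row does not reach is not made up. A row lasts 1/12 s, in which the tool goes at most 41.7 mm and 7.16 degrees, less where a joint would pass 70% of its speed; a pose out of reach is approached as far as the arm can. A call with a gripper value outside its range is refused whole. The fingers move at their own pace and stop on an object; "squeeze" is the grip in N (left out, the last holds). Time passes only in rows, so rows that do not move let the fingers close. It gives the time, the measured TCP pose, the force and the opening at its end, in the units of the state.
- ctrl.get_obs(): the state, without advancing time (a new reading comes with each control period).
- get_image(name): name is "scene" or "side" or "wrist"; returns the picture (384x512x3 uint8, red, green, blue); there is no depth.
- calibration(name): a dict with "fx", "fy", "cx", "cy" (pixels), "k1" (the pictures are not rectified: a ray, as slopes to the right and down, at radius r is drawn at 1 + k1 r^2 times it, then the intrinsics apply), "cam_to_world" (4x4, takes a point from camera to world coordinates); the wrist camera has in their place "hand_eye" (4x4, takes a point from camera to tool coordinates, whose origin is the TCP and whose axes are the tool frame's). Camera axes: x right, y down, z forward; pixel columns grow to the right and rows downward; lengths in m; the calibration is good to about 2 mm. A picture is of the moment at which its call begins: read the wrist's pose just before it. calibration takes no time and is no camera call.
- finish_job(): hands the job in, once; it reports no verdict.
Trained networks look in the newest picture that a camera, given by its name, has taken for a name from the list of things; names that differ only in an ending like _2 or _b are one class to them, and where a whole thing is asked for, a point or a joint stands for the part that bears it (a point fixed in the world has none). Each returns a list of dicts, best first, with "conf" (0 to 1); they miss things now and then, are a little off and sometimes report something else, mostly with a low value. They report only what shows in the picture. A call takes as long as a camera call. They do not tell look-alikes from the thing itself.
- search_frame(camera, thing): "at" ([x, y, z] in m, in the coordinates of the camera as it stood for that picture, good to about 4 mm: the middle of the surface that is visible of it).
- cut_out(camera, thing): "mask" (384x512 bool, what is visible of it).
- mark_of(camera, thing): "at" ([x, y, z] in m, in the coordinates of the camera as it stood for that picture, good to about 4 mm: a listed point, or the origin of a listed thing).
The state is a dict: "t": time; "q": joint angles; "dq": joint speeds; "effort": joint torques, N m; "tool_pos": TCP position; "tool_rot": TCP orientation; "contact_force": force on the tool from outside, world axes, zero at the start; "wrist_torque": the same for the moment, N m; "opening": finger opening in m.
Only numpy, scipy, OpenCV 4.12 (cv2) and the standard library are available. Lean on these libraries where they do the work, as an engineer would, in place of code of your own. Each camera call takes 0.05 s, during which the arm holds its last target. There are 200 camera calls.

## Working session

There is one attempt and no reset: what is moved stays moved. The work goes in short steps, Python scripts to look and compute and a tool call to move; the robot and the scene stay as the last step left them, time stands still between calls to the robot, and variables do not carry over. Pictures are saved under pics/ and viewed, about 8 in all and at most 12, crops included, and the job is handed in when it is done.

Besides the shell and the picture viewer there is one more tool, called in YAML: its name, and indented under it one key for each argument. arm_command: Moves the arm, as the interface text tells. Its arguments: {"type":"object","properties":{"plan":{"type":"array","items":{"type":"array","items":{"type":"array","items":{"type":"number"}}}},"squeeze":{"type":"number"}},"required":["plan"]}

```bash
mkdir -p pics; cat > h.py <<'E'
import numpy as np, cv2
from scipy.spatial.transform import Rotation as R
from station import ctrl, get_image, calibration, finish_job, search_frame, cut_out, mark_of
np.set_printoptions(precision=4,suppress=True)
def Tt():
    o=ctrl.get_obs(); T=np.eye(4); T[:3,:3]=R.from_rotvec(o['tool_rot']).as_matrix(); T[:3,3]=o['tool_pos']; return T
def snap(c):
    T=Tt(); im=get_image(c); k=calibration(c)
    C=T@np.array(k['hand_eye']) if c=='wrist' else np.array(k['cam_to_world'])
    return im,C
def save(n,im): cv2.imwrite('pics/'+n,im[:,:,::-1])
def marks(c,C,names,f=mark_of):
    for n in names:
        for d in f(c,n)[:4]:
            p=np.array(d['at']); print(c,n,round(d['conf'],2),(C[:3,:3]@p+C[:3,3]).round(4),'px',proj(c,p))
def proj(c,p):
    k=calibration(c); s=p[:2]/p[2]; s=s*(1+k['k1']*(s@s)); return np.array([k['fx']*s[0]+k['cx'],k['fy']*s[1]+k['cy']]).round(0)
E
python3 - <<'E'
from h import *
ims=[]
for c in ['scene','side']:
    im,C=snap(c); ims.append(im); print(c,C[:3,3],C[:3,2])
    marks(c,C,['fixture','plunger_knob','gauge','gauge_eye','stand','peg_mid','peg_tip'])
save('a.png',cv2.resize(ims[0],(768,576))); save('b.png',cv2.resize(ims[1],(768,576)))
o=ctrl.get_obs(); print(o['t'],R.from_rotvec(o['tool_rot']).as_matrix())
E
```

```text
scene [1.3112 0.1787 0.7226] [-0.7858 -0.1546 -0.5989]
scene fixture 0.71 [ 0.5155 -0.2293 -0.0006] px [175. 202.]
scene plunger_knob 0.42 [ 0.5924 -0.2223  0.109 ] px [162. 189.]
scene gauge 0.95 [ 0.4219 -0.4048 -0.0019] px [136. 177.]
scene gauge 0.59 [ 0.4612 -0.2313  0.0484] px [179. 179.]
scene gauge 0.55 [ 0.3091 -0.296  -0.0023] px [179. 163.]
scene gauge_eye 0.74 [ 0.4661 -0.2301  0.1012] px [177. 166.]
scene gauge_eye 0.61 [ 0.3067 -0.298   0.0631] px [177. 147.]
scene stand 0.81 [ 0.5206  0.2197 -0.005 ] px [324. 227.]
scene peg_mid 0.26 [ 0.5195  0.2235 -0.0029] px [326. 226.]
scene peg_tip 0.77 [0.4979 0.1738 0.1397] px [314. 179.]
scene peg_tip 0.35 [ 0.5151 -0.2294 -0.0013] px [175. 203.]
side [ 0.1044 -1.3569  1.125 ] [ 0.2102  0.7866 -0.5806]
side fixture 0.58 [ 0.5139 -0.2268  0.0022] px [285. 254.]
side plunger_knob 0.62 [ 0.5889 -0.2246  0.1109] px [307. 227.]
side gauge 0.78 [ 0.4128 -0.4035 -0.0022] px [271. 296.]
side gauge 0.71 [ 0.4593 -0.2314  0.0451] px [271. 248.]
side gauge 0.57 [ 0.3048 -0.2979 -0.0019] px [231. 279.]
side gauge 0.47 [0.4973 0.1774 0.1388] px [254. 163.]
side gauge_eye 0.72 [ 0.4173 -0.4079  0.0611] px [274. 284.]
side gauge_eye 0.68 [ 0.4607 -0.2304  0.1024] px [272. 235.]
side gauge_eye 0.62 [ 0.3056 -0.3001  0.0624] px [232. 265.]
side gauge_eye 0.34 [0.56   0.2679 0.009 ] px [262. 176.]
side stand 0.89 [0.5142 0.2249 0.0044] px [254. 183.]
side peg_mid 0.61 [0.5294 0.1904 0.1402] px [260. 160.]
side peg_tip 0.66 [0.5004 0.1789 0.1414] px [254. 162.]
0.8 [[ 0.      0.3172 -0.9484]
 [ 0.     -0.9484 -0.3172]
 [-1.      0.     -0.    ]]
```

View pics/a.png

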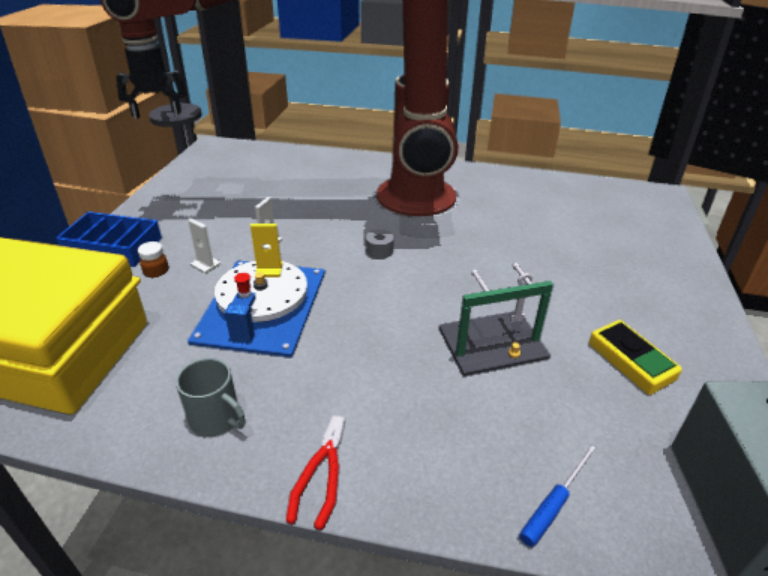

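View pics/b.png

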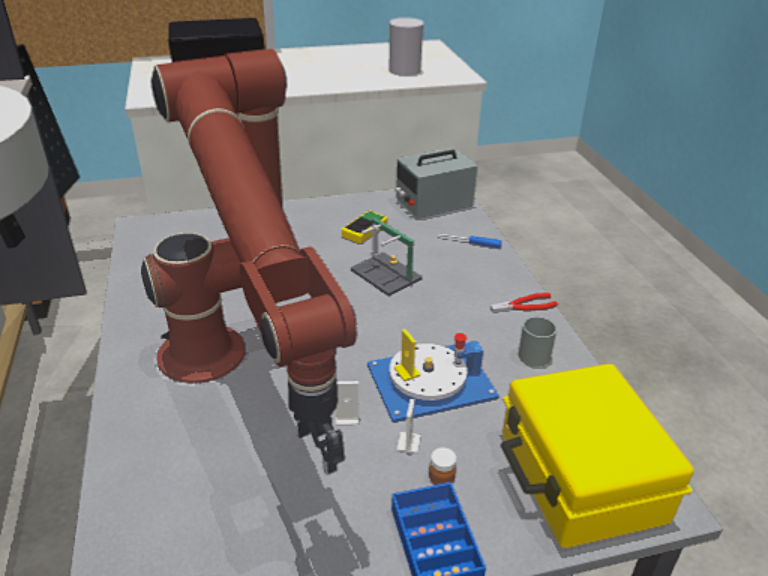

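The gauge to take is the yellow one on the dial at scene (179,179); the white ones at (136,177) and (179,163) stand on the bench and are look-alikes. The pegs are on the stand's robot side. I'm moving above the gauge first and will confirm it there.

arm_command:
  plan:
    - [[-0.005,-0.022,-0.03,0,0,0,0.0854],[-0.005,-0.022,-0.03,0,0,0,0.0854],[-0.005,-0.022,-0.03,0,0,0,0.0854],[-0.005,-0.022,-0.03,0,0,0,0.0854],[-0.005,-0.022,-0.03,0,0,0,0.0854],[-0.005,-0.022,-0.03,0,0,0,0.0854],[-0.005,-0.022,-0.03,0,0,0,0.0854],[-0.005,-0.022,-0.03,0,0,0,0.0854],[-0.005,-0.022,-0.03,0,0,0,0.0854],[-0.005,-0.022,-0.03,0,0,0,0.0854],[0,0,0,-7,0,0,0.0854],[0,0,0,-7,0,0,0.0854],[0,0,0,-7,0,0,0.0854],[0,0,0,-7,0,0,0.0854],[0,0,0,-7,0,0,0.0854],[0,0,0,-7,0,0,0.0854],[0,0,0,-7,0,0,0.0854],[0,0,0,-7,0,0,0.0854],[0,0,0,-7,0,0,0.0854],[0,0,0,-7,0,0,0.0854]]
  squeeze: 60

```text
t: 2.47
tool_pos: [0.4234, -0.2731, 0.2858]
tool_rot: [1.217, 1.197, -1.212]
contact_force: [0.0, 0.8, 0.7]
opening: 0.0853
```

```bash
python3 - <<'E'
from h import *
im,C=snap('wrist'); print(C, calibration('wrist')['hand_eye'])
marks('wrist',C,['fixture','plunger_knob','gauge','gauge_eye'])
save('c.png',cv2.resize(im,(768,576)))
T=Tt();print(T, ctrl.get_obs()['t'],ctrl.get_obs()['q'])
for d in cut_out('wrist','gauge')[:3]:
    ys,xs=np.nonzero(d['mask']); print(d['conf'],xs.mean(),ys.mean(),len(xs),im[d['mask']].mean(0),cv2.minAreaRect(np.c_[xs,ys].astype(np.float32)))
E
```

```text
[[ 0.9999 -0.0111  0.0045  0.4225]
 [-0.0092 -0.9553 -0.2954 -0.1984]
 [ 0.0076  0.2953 -0.9554  0.4277]
 [ 0.      0.      0.      1.    ]] [[-0.0002 -0.2925  0.9563 -0.1421]
 [ 1.     -0.0002  0.0002 -0.0005]
 [ 0.0001  0.9563  0.2925 -0.0743]
 [ 0.      0.      0.      1.    ]]
wrist fixture 0.74 [ 0.4611 -0.2335  0.1062] px [292. 127.]
wrist fixture 0.63 [ 0.5177 -0.2238  0.0041] px [327. 110.]
wrist plunger_knob 0.7 [ 0.5902 -0.2262  0.1084] px [425. 118.]
wrist plunger_knob 0.56 [ 0.4656 -0.5003  0.002 ] px [282. 296.]
wrist gauge 0.79 [ 0.4183 -0.3993 -0.0068] px [250. 234.]
wrist gauge 0.73 [ 0.4613 -0.2312  0.0441] px [285. 119.]
wrist gauge 0.67 [ 0.3021 -0.2987 -0.0011] px [163. 168.]
wrist gauge_eye 0.95 [ 0.4618 -0.2297  0.1054] px [292. 123.]
wrist gauge_eye 0.88 [ 0.4188 -0.4009  0.0618] px [251. 258.]
wrist gauge_eye 0.57 [ 0.3055 -0.2956  0.0587] px [153. 177.]
[[ 0.0072  0.9998 -0.018   0.4234]
 [-0.0029 -0.0179 -0.9998 -0.2732]
 [-1.      0.0072  0.0027  0.2858]
 [ 0.      0.      0.      1.    ]] 2.7167 [-0.7223 -0.2743  1.8247  0.0026  1.584  -0.7043]
0.84 250.16567342073898 251.10846245530394 1678 [143.4988 145.947  145.8659] ((245.1930389404297, 257.5750732421875), (35.571510314941406, 73.93904113769531), 21.250505447387695)
0.7 288.7284904688305 122.44204018547141 1941 [173.5343 171.102   38.3524] ((288.8077087402344, 128.0384521484375), (63.933860778808594, 39.223228454589844), 78.69007110595703)
0.66 155.1051930758988 176.6746560142033 2253 [133.2872 135.3431 134.4021] ((150.46153259277344, 174.1923065185547), (64.91443634033203, 49.22514343261719), 11.309932708740234)
```

View pics/c.png

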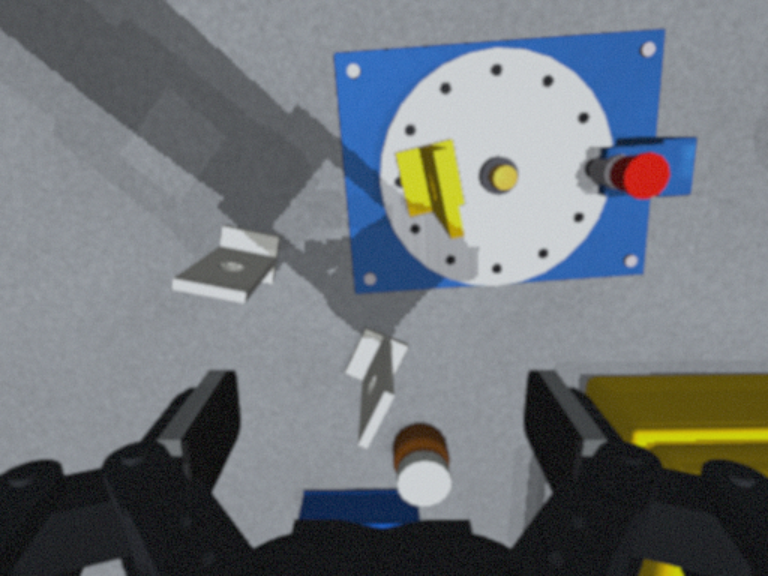

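The wrist view confirms the yellow T-gauge on the dial at wrist (289,122); the white ones are at (250,251) and (155,177). Next I'm fitting its yaw by silhouette.

```bash
cat >> h.py <<'E'
from scipy.optimize import minimize
def box(x0,x1,y0,y1,z0,z1): return np.array([[a,b,c] for a in (x0,x1) for b in (y0,y1) for c in (z0,z1)])
GB=[box(-.022,.022,-.025,.025,0,.008),box(-.004,.004,-.025,.025,.008,.110)]
def pix(c,C,P):
    k=calibration(c); p=(P-C[:3,3])@C[:3,:3]; s=p[:,:2]/p[:,2:]; s=s*(1+k['k1']*(s**2).sum(1,keepdims=True))
    return s*[k['fx'],k['fy']]+[k['cx'],k['cy']]
def render(c,C,p,S=4):
    m=np.zeros((384*S,512*S),np.uint8); Q=R.from_euler('z',p[3]).as_matrix()
    for b in GB:
        h=cv2.convexHull((pix(c,C,b@Q.T+p[:3])*S+S/2).astype(np.int32)); cv2.fillConvexPoly(m,h,1)
    return cv2.resize(m.astype(np.float32),(512,384),interpolation=cv2.INTER_AREA)
def yellow(im,c,C,p,r=60):
    h=cv2.cvtColor(im,cv2.COLOR_RGB2HSV); m=((h[...,0]>22)&(h[...,0]<36)&(h[...,1]>130)&(h[...,2]>50)).astype(np.float32)
    u,v=pix(c,C,np.array([p[:3]])+[0,0,.055])[0].astype(int); w=np.zeros_like(m); w[max(0,v-r):v+r,max(0,u-r):u+r]=1; return m*w
def fit(views,p0,freez=True):
    Ms=[(c,C,yellow(im,c,C,p0)) for c,im,C in views]
    def f(d):
        p=np.array(p0,float).copy(); p[[0,1,3]]+=d[:3]/[100,100,6]
        if not freez: p[2]+=d[3]/100
        e=0
        for c,C,M in Ms:
            r=render(c,C,p); e+=1-np.minimum(r,M).sum()/np.maximum(r,M).sum()
        return e
    best=None
    for y in (-1,0,1):
        n=3 if freez else 4
        s=minimize(f,np.r_[0,0,y,[0]*(n-3)],method='Nelder-Mead',options=dict(initial_simplex=np.vstack([np.r_[0,0,y,[0]*(n-3)]]+[np.r_[0,0,y,[0]*(n-3)]+.5*np.eye(n)[i] for i in range(n)]),xatol=.01,fatol=1e-4))
        if best is None or s.fun<best.fun: best=s
    p=np.array(p0,float); p[[0,1,3]]+=best.x[:3]/[100,100,6]
    if not freez: p[2]+=best.x[3]/100
    return p,best.fun/len(Ms)
E
python3 - <<'E'
from h import *
V={c:(c,)+snap(c) for c in ['wrist','scene','side']}
p0=[.461,-.231,.045,.15]
for s in (['wrist'],['scene'],['side'],['wrist','scene','side']): print(s,fit([V[c] for c in s],p0))
E
```

```text
['wrist'] (array([ 0.4609, -0.2307,  0.045 ,  0.2333]), np.float64(0.1863529086112976))
['scene'] (array([ 0.4613, -0.231 ,  0.045 ,  0.2569]), np.float64(0.0890350341796875))
['side'] (array([ 0.4591, -0.2302,  0.045 ,  0.1359]), np.float64(0.15843051671981812))
['wrist', 'scene', 'side'] (array([ 0.4613, -0.2302,  0.045 ,  0.2031]), np.float64(0.15938979387283325))
```

arm_command:
  plan:
    - [[0,0.018,-0.022,0,0,0,0.07],[0,0.018,-0.022,0,0,0,0.07],[0,0,0,-6.5,0,0,0.07],[0,0,0,-6.5,0,0,0.07],[0.03,0,0,0,0,0,0.07],[0.03,0,0,0,0,0,0.07],[0.03,0,0,0,0,0,0.07]]

```text
t: 3.5
tool_pos: [0.4677, -0.2317, 0.2037]
tool_rot: [1.048, 1.275, -1.042]
contact_force: [0.5, -0.2, 0.2]
opening: 0.0701
```

```bash
python3 - <<'E'
from h import *
im,C=snap('wrist'); save('d.png',cv2.resize(im,(768,576)))
marks('wrist',C,['gauge','gauge_eye','plunger_knob','fixture']); print(Tt())
E
```

```text
wrist gauge 0.84 [ 0.4158 -0.3998  0.0011] px [180. 282.]
wrist gauge 0.69 [ 0.4626 -0.2304  0.0401] px [247. 166.]
wrist gauge 0.67 [ 0.3028 -0.2997  0.003 ] px [ 91. 188.]
wrist gauge_eye 0.81 [ 0.4605 -0.2294  0.1078] px [244. 185.]
wrist gauge_eye 0.67 [ 0.4184 -0.4007  0.0616] px [172. 317.]
wrist gauge_eye 0.57 [ 0.3039 -0.2983  0.0596] px [ 64. 206.]
wrist plunger_knob 0.68 [ 0.5891 -0.2244  0.111 ] px [406. 213.]
wrist fixture 0.65 [ 0.5145 -0.2245  0.0052] px [295. 162.]
[[ 0.0217  0.9767  0.2134  0.4672]
 [-0.013   0.2137 -0.9768 -0.2317]
 [-0.9997  0.0184  0.0174  0.2047]
 [ 0.      0.      0.      1.    ]]
```

View pics/d.png

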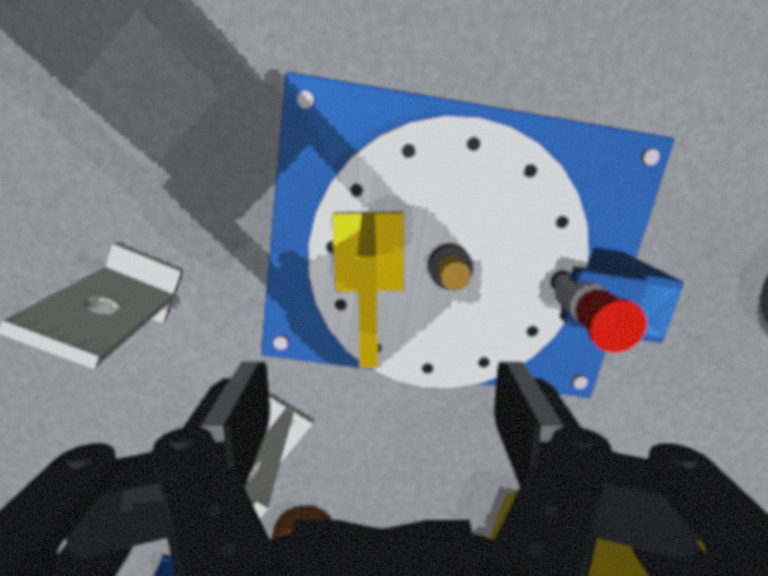

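The leaf now stands upright in the view at (368,320), parallel to the pads and about 6 mm left of their centre. I'll correct that and the slight tilt, then go down.

arm_command:
  plan:
    - [[0,-0.006,-0.003,0,1.0,-1.0,0.07],[0.02,0,0,0,0,0,0.07],[0.02,0,0,0,0,0,0.07],[0.02,0,0,0,0,0,0.07],[0.018,0,0,0,0,0,0.07],[0,0,0,0,0,0,0.07]]

```text
t: 4.25
tool_pos: [0.4707, -0.2375, 0.1448]
tool_rot: [1.048, 1.269, -1.043]
contact_force: [-1.5, -0.3, -0.1]
opening: 0.0699
```

```bash
python3 - <<'E'
from h import *
print(Tt())
E
```

```text
[[ 0.0269  0.9771  0.2112  0.4707]
 [-0.0179  0.2117 -0.9772 -0.2375]
 [-0.9995  0.0225  0.0231  0.1448]
 [ 0.      0.      0.      1.    ]]
```

arm_command:
  plan:
    - [[0,-0.008,-0.009,0,1.3,-1.3,0.07]]

```text
t: 4.33
tool_pos: [0.4624, -0.2316, 0.1471]
tool_rot: [1.05, 1.298, -1.051]
contact_force: [0.8, -0.8, 0.8]
opening: 0.0703
```

```bash
python3 - <<'E'
from h import *
print(Tt(),ctrl.get_obs()['dq'])
get_image('side')
print(Tt(),ctrl.get_obs()['dq'])
E
```

```text
[[ 0.0028  0.9775  0.211   0.4624]
 [-0.0026  0.211  -0.9775 -0.2316]
 [-1.      0.0022  0.0031  0.1471]
 [ 0.      0.      0.      1.    ]] [ 0.0129 -0.0942  0.0825 -0.0172  0.4432  0.0213]
[[-0.0001  0.9774  0.2113  0.4612]
 [-0.0005  0.2113 -0.9774 -0.2306]
 [-1.     -0.0002  0.0005  0.147 ]
 [ 0.      0.      0.      1.    ]] [-0.0013  0.0001  0.     -0.0011 -0.0711 -0.0039]
```

arm_command:
  plan:
    - [[0.008,0,0,0,0,0,0.07],[0.008,0,0,0,0,0,0.07],[0.008,0,0,0,0,0,0.07]]

```text
t: 4.63
tool_pos: [0.4658, -0.2338, 0.1298]
tool_rot: [1.049, 1.286, -1.048]
contact_force: [0.6, 0.4, -0.0]
opening: 0.07
```

```bash
python3 - <<'E'
from h import *
get_image('side')
print(Tt())
E
```

```text
[[ 0.0097  0.9774  0.211   0.4648]
 [-0.0073  0.2111 -0.9774 -0.2331]
 [-0.9999  0.0079  0.0092  0.1277]
 [ 0.      0.      0.      1.    ]]
```

arm_command:
  plan:
    - [[0.004,-0.003,-0.0035,0,0.5,-0.45,0.07],[0,0,0,0,0,0,0.0],[0,0,0,0,0,0,0.0],[0,0,0,0,0,0,0.0],[0,0,0,0,0,0,0.0],[0,0,0,0,0,0,0.0],[0,0,0,0,0,0,0.0],[0,0,0,0,0,0,0.0]]

```text
t: 5.35
tool_pos: [0.4606, -0.23, 0.1223]
tool_rot: [1.051, 1.304, -1.052]
contact_force: [-0.4, -0.1, -0.9]
opening: 0.0072
```

```bash
python3 - <<'E'
from h import *
get_image('side')
print(Tt(),ctrl.get_obs()['opening'],ctrl.get_obs()['contact_force'])
E
```

```text
[[-0.0019  0.9775  0.2109  0.4606]
 [ 0.0011  0.2109 -0.9775 -0.23  ]
 [-1.     -0.0016 -0.0015  0.1222]
 [ 0.      0.      0.      1.    ]] 0.007383159096166845 [-0.147  -0.2926 -1.2835]
```

arm_command:
  plan:
    - [[-0.02,0,0,0,0,0,0.0],[-0.03,0,0,0,0,0,0.0],[-0.03,0,0,0,0,0,0.0],[-0.03,0,0,0,0,0,0.0],[0,0.004,-0.015,0,0,0,0.0],[0,0.004,-0.025,0,0,0,0.0],[0,0.004,-0.03,0,0,0,0.0],[0,0.004,-0.03,0,0,0,0.0],[0,0.004,-0.03,0,0,0,0.0],[0,0.004,-0.03,0,0,0,0.0],[0,0.004,-0.03,0,0,0,0.0],[0,0.004,-0.03,0,0,0,0.0],[0,0.004,-0.03,0,0,0,0.0],[0,0.004,-0.03,0,0,0,0.0],[0,0.004,-0.03,0,0,0,0.0],[0,0.004,-0.025,0,0,0,0.0],[0,0,0,-5.5,0,0,0.0],[0,0,0,-5.5,0,0,0.0]]

```text
t: 6.9
tool_pos: [0.4332, 0.1232, 0.2358]
tool_rot: [0.907, 1.381, -0.904]
contact_force: [0.3, -1.3, -2.0]
opening: 0.0072
```

```bash
python3 - <<'E'
from h import *
get_image('side'); im,C=snap('wrist')
print(Tt(),ctrl.get_obs()['opening'],ctrl.get_obs()['contact_force'],ctrl.get_obs()['t'])
marks('wrist',C,['stand','peg_mid','peg_tip','gauge','gauge_eye'])
for c in ['scene','side']:
    im2,C=snap(c); marks(c,C,['stand','peg_mid','peg_tip','gauge','gauge_eye'])
save('e.png',cv2.resize(im,(768,576)))
E
```

```text
[[-0.0044  0.9211  0.3892  0.4333]
 [ 0.0051  0.3892 -0.9211  0.1225]
 [-1.     -0.002  -0.0064  0.2358]
 [ 0.      0.      0.      1.    ]] 0.006997394337206149 [-0.883  -0.548  -1.7742] 7.0
wrist stand 0.66 [0.517  0.2266 0.0002] px [360. 104.]
wrist peg_mid 0.62 [0.5359 0.1916 0.1372] px [416. 164.]
wrist peg_tip 0.84 [0.5012 0.1796 0.1403] px [369. 162.]
wrist gauge 0.92 [0.4352 0.1234 0.1557] px [258. 200.]
wrist gauge_eye 0.67 [0.4331 0.1207 0.2185] px [253. 240.]
scene stand 0.62 [ 0.5175  0.2225 -0.0057] px [325. 227.]
scene peg_mid 0.96 [0.5296 0.1951 0.1405] px [321. 187.]
scene peg_tip 0.72 [0.4965 0.1751 0.146 ] px [315. 177.]
scene gauge 0.77 [ 0.3069 -0.2947 -0.0033] px [180. 163.]
scene gauge 0.66 [0.4327 0.1199 0.1619] px [297. 157.]
scene gauge 0.57 [ 0.4196 -0.405  -0.0035] px [136. 177.]
scene gauge 0.52 [0.4355 0.1218 0.2146] px [300. 141.]
scene gauge_eye 0.75 [0.434  0.1189 0.2169] px [299. 140.]
scene gauge_eye 0.73 [ 0.42   -0.4052  0.0614] px [133. 161.]
scene gauge_eye 0.73 [ 0.3059 -0.2949  0.0627] px [178. 147.]
side stand 0.56 [0.5139 0.2258 0.0052] px [254. 183.]
side peg_mid 0.74 [0.5309 0.1926 0.1402] px [261. 160.]
side peg_mid 0.46 [0.4334 0.12   0.1572] px [241. 168.]
side peg_tip 0.93 [0.4978 0.177  0.1404] px [254. 163.]
side gauge 0.68 [ 0.4146 -0.4032  0.0001] px [272. 296.]
side gauge 0.59 [ 0.3051 -0.2991  0.0015] px [232. 278.]
side gauge 0.49 [0.4311 0.1211 0.1587] px [241. 168.]
side gauge_eye 0.63 [0.4309 0.1162 0.2181] px [241. 156.]
side gauge_eye 0.61 [ 0.4159 -0.4071  0.0626] px [273. 283.]
side gauge_eye 0.59 [ 0.3025 -0.2984  0.0605] px [231. 265.]
```

View pics/e.png

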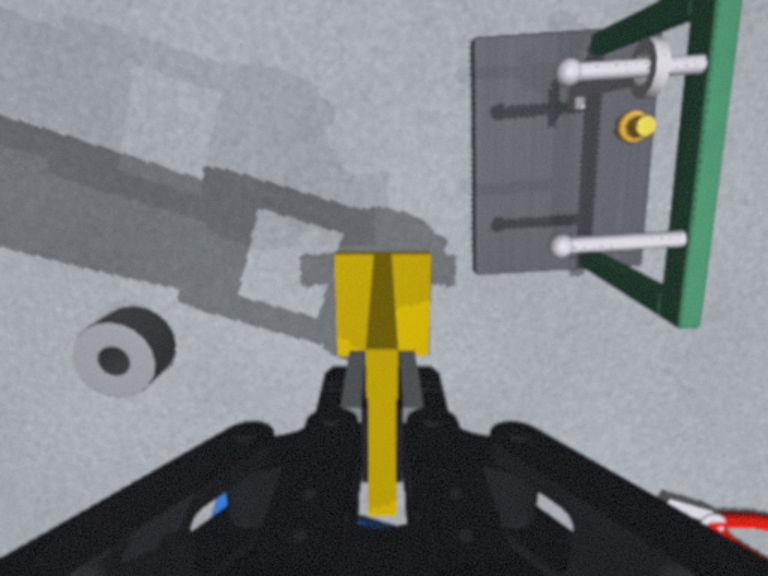

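The wrist view shows the gauge held square, its foot at (383,303), and the free peg running from (562,246) to (685,239). The spanner peg is the upper one.

```bash
cat >> h.py <<'E'
def ray(c,C,uv,z):
    k=calibration(c); d=(np.array(uv,float)-[k['cx'],k['cy']])/[k['fx'],k['fy']]; s=d.copy()
    for _ in range(20): s=d/(1+k['k1']*(s@s))
    r=C[:3,:3]@np.r_[s,1]; return C[:3,3]+r*(z-C[2,3])/r[2]
E
python3 - <<'E'
from h import *
V={c:(c,)+snap(c) for c in ['wrist','scene','side']}
T=Tt(); p0=[*(T[:3,3]+[0,0,-.0772]),np.arctan2(T[1,1],T[0,1])]; print(p0)
for s in (['wrist'],['scene'],['side'],['wrist','scene','side']): print(s,fit([V[c] for c in s],p0,s!=['wrist','scene','side']))
C=V['wrist'][2]
a=ray('wrist',C,[374.3,163.8],.14); b=ray('wrist',C,[456.5,159.2],.14); d=b-a
print(a,b,np.linalg.norm(d),np.degrees(np.arctan2(d[1],d[0])))
for c in ['scene','side']:
    im=V[c][1]; u,v=pix(c,V[c][2],np.array([[.5,.17,.15]]))[0].astype(int)
    save('f_%s.png'%c,cv2.resize(im[v-45:v+45,u-60:u+60],None,fx=6,fy=6,interpolation=cv2.INTER_CUBIC)); print(c,u-60,v-45)
E
```

```text
[np.float64(0.4336944311600617), np.float64(0.12188337085041649), np.float64(0.15887043944336365), np.float64(0.3984233232449819)]
['wrist'] (array([0.4346, 0.1184, 0.1589, 0.4068]), np.float64(0.24135935306549072))
['scene'] (array([0.434 , 0.1211, 0.1589, 0.5004]), np.float64(0.24867767095565796))
['side'] (array([0.4309, 0.1215, 0.1589, 0.4263]), np.float64(0.45767444372177124))Traceback (most recent call last):
  File "<stdin>", line 4, in <module>
  File "h.py", line 44, in fit
    s=minimize(f,np.r_[0,0,y,[0]*(n-3)],method='Nelder-Mead',options=dict(initial_simplex=np.vstack([np.r_[0,0,y,[0]*(n-3)]]+[np.r_[0,0,y,[0]*(n-3)]+.5*np.eye(n)[i] for i in range(n)]),xatol=.01,fatol=1e-4))
    res = _minimize_neldermead(fun, x0, args, callback, bounds=bounds,
                               **options)
    fsim[j] = func(sim[j])
              ~~~~^^^^^^^^
    fx = function(np.copy(x), *(wrapper_args + args))
  File "h.py", line 39, in f
    r=render(c,C,p); e+=1-np.minimum(r,M).sum()/np.maximum(r,M).sum()
  File "h.py", line 27, in render
    h=cv2.convexHull((pix(c,C,b@Q.T+p[:3])*S+S/2).astype(np.int32)); cv2.fillConvexPoly(m,h,1)
                      ~~~^^^^^^^^^^^^^^^^^
  File "h.py", line 22, in pix
    k=calibration(c); p=(P-C[:3,3])@C[:3,:3]; s=p[:,:2]/p[:,2:]; s=s*(1+k['k1']*(s**2).sum(1,keepdims=True))
ValueError: time passes only in moves, steps and waits
```

```bash
sed -i 's/^np.set_printoptions/_K={}\n_cal=calibration\ndef calibration(c):\n    if c not in _K: _K[c]=_cal(c)\n    return _K[c]\nnp.set_printoptions/' h.py
python3 - <<'E'
from h import *
im,C=snap('wrist'); T=Tt(); print(T[:3,3])
a=ray('wrist',C,[374.3,163.8],.14); b=ray('wrist',C,[456.5,159.2],.14); d=b-a
print(a,b,np.linalg.norm(d),np.degrees(np.arctan2(d[1],d[0])))
Q=R.from_euler('z',np.arctan2(T[1,1],T[0,1])).as_matrix()
for b in GB: print((pix('wrist',C,b@Q.T+T[:3,3]+[0,0,-.0772])*1.5).round(0).tolist())
for c in ['scene','side']:
    im,C=snap(c); u,v=pix(c,C,np.array([[.5,.17,.15]]))[0].astype(int)
    save('f_%s.png'%c,cv2.resize(im[v-45:v+45,u-60:u+60],None,fx=6,fy=6,interpolation=cv2.INTER_CUBIC)); print(c,u-60,v-45)
E
```

```text
[0.4337 0.1219 0.2361]
[0.5071 0.1775 0.14  ] [0.5622 0.2045 0.14  ] 0.061319118930323095 26.154908846060106
[[338.0, 349.0], [336.0, 356.0], [335.0, 249.0], [333.0, 253.0], [428.0, 349.0], [429.0, 356.0], [431.0, 249.0], [432.0, 253.0]]
[[374.0, 356.0], [369.0, 515.0], [374.0, 253.0], [367.0, 347.0], [391.0, 356.0], [398.0, 515.0], [392.0, 253.0], [400.0, 347.0]]
scene 252 131
side 194 116
```

View pics/f_side.png

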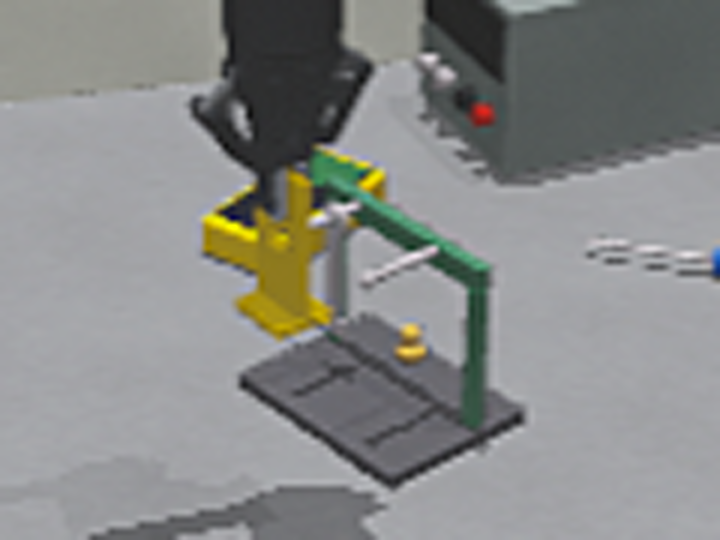

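arm_command:
  plan:
    - [[0,0,0,-3.4,0,0,0.0],[0,0.018,-0.009,0,0,0,0.0],[0,0.018,-0.009,0,0,0,0.0],[0.012,0,0,0,0,0,0.0],[0.012,0,0,0,0,0,0.0],[0.012,0,0,0,0,0,0.0],[0.012,0,0,0,0,0,0.0],[0.012,0,0,0,0,0,0.0],[0.012,0,0,0,0,0,0.0]]

```text
t: 8.9
tool_pos: [0.4588, 0.1541, 0.1602]
tool_rot: [0.868, 1.394, -0.862]
contact_force: [0.4, -0.4, -2.0]
opening: 0.0074
```

```bash
cat >> h.py <<'E'
def go(target,yaw):
    "tool-frame shift and turn (deg) to a tool-down pose with tool y at yaw"
    T=Tt(); c,s=np.cos(yaw),np.sin(yaw); G=np.array([[0,c,s],[0,s,-c],[-1,0,0]])
    print('pos',T[:3,3],'yaw',np.degrees(np.arctan2(T[1,1],T[0,1])).round(2),'shift mm',(1000*T[:3,:3].T@(np.array(target)-T[:3,3])).round(1),'turn',R.from_matrix(T[:3,:3].T@G).as_rotvec(degrees=True).round(2))
    o=ctrl.get_obs(); print('t',round(o['t'],2),'F',np.round(o['contact_force'],1),'op',round(o['opening'],4))
E
python3 - <<'E'
from h import *
get_image('wrist'); go([.4712,.1599,.157],np.radians(26.2))
E
```

```text
pos [0.4569 0.1538 0.1569] yaw 26.29 shift mm [-0.2 15.6  0.8] turn [ 0.09 -0.32  0.18]
t 8.95 F [-2.  -0.3 -4. ] op 0.0073
```

arm_command:
  plan:
    - [[0,0.0145,0.001,0,-0.3,0.2,0.0]]

```text
t: 9.03
tool_pos: [0.4681, 0.1584, 0.1545]
tool_rot: [0.864, 1.395, -0.868]
contact_force: [1.1, -0.8, -0.8]
opening: 0.0073
```

```bash
python3 - <<'E'
from h import *
get_image('wrist'); im,C=snap('wrist'); go([.4712,.1599,.157],np.radians(26.2))
marks('wrist',C,['peg_mid','peg_tip','stand','gauge_eye'])
T=Tt(); T[:3,3]-=[0,0,.0172]
e=[C[:3,3]]; 
print('eye px',pix('wrist',C,T[None,:3,3])*1.5, 'ball', pix('wrist',C,np.array([[.5071,.1775,.14],[.5622,.2045,.14]]))*1.5)
save('g.png',cv2.resize(im,(768,576)))
u,v=250,160
im,C=snap('side'); print('side eye,ball', pix('side',C,np.array([T[:3,3],[.5071,.1775,.14]])))
marks('side',C,['peg_tip','peg_mid','gauge_eye'])
save('g2.png',cv2.resize(im[116:206,194:314],None,fx=6,fy=6,interpolation=cv2.INTER_CUBIC))
im,C=snap('scene'); marks('scene',C,['peg_tip','peg_mid','gauge_eye'])
E
```

```text
pos [0.47   0.1592 0.1553] yaw 26.29 shift mm [-1.7  1.4 -0.1] turn [ 0.09 -0.06  0.1 ]
t 9.13 F [-0.1  0.4 -0.6] op 0.0075
wrist peg_mid 0.93 [0.5359 0.194  0.1381] px [394. 233.]
wrist peg_tip 0.91 [0.5007 0.178  0.1375] px [322. 231.]
wrist stand 0.73 [ 0.5168  0.2244 -0.0004] px [333. 133.]
wrist gauge_eye 0.62 [0.4736 0.1601 0.1367] px [261. 237.]
eye px [[382.4569 357.6915]] ball [[499.3229 357.3364]
 [672.8942 357.6512]]
side eye,ball [[248.2329 165.7081]
 [255.9841 162.2851]]
side peg_tip 0.84 [0.4974 0.1796 0.1398] px [254. 162.]
side peg_tip 0.62 [ 0.5123 -0.2293  0.0066] px [285. 253.]
side peg_mid 0.88 [0.528  0.1932 0.1392] px [260. 160.]
side peg_mid 0.61 [0.4696 0.1555 0.0787] px [248. 179.]
side gauge_eye 0.97 [ 0.3047 -0.298   0.0592] px [231. 266.]
side gauge_eye 0.77 [ 0.4186 -0.4081  0.0633] px [274. 283.]
side gauge_eye 0.51 [0.4703 0.1533 0.1384] px [249. 167.]
scene peg_tip 0.73 [0.4984 0.1724 0.1429] px [314. 178.]
scene peg_mid 0.79 [0.5322 0.1925 0.1394] px [320. 188.]
scene gauge_eye 0.87 [0.4704 0.1565 0.133 ] px [308. 174.]
scene gauge_eye 0.77 [ 0.4182 -0.408   0.0597] px [132. 161.]
scene gauge_eye 0.6 [ 0.3067 -0.2984  0.0628] px [177. 147.]
```

View pics/g.png

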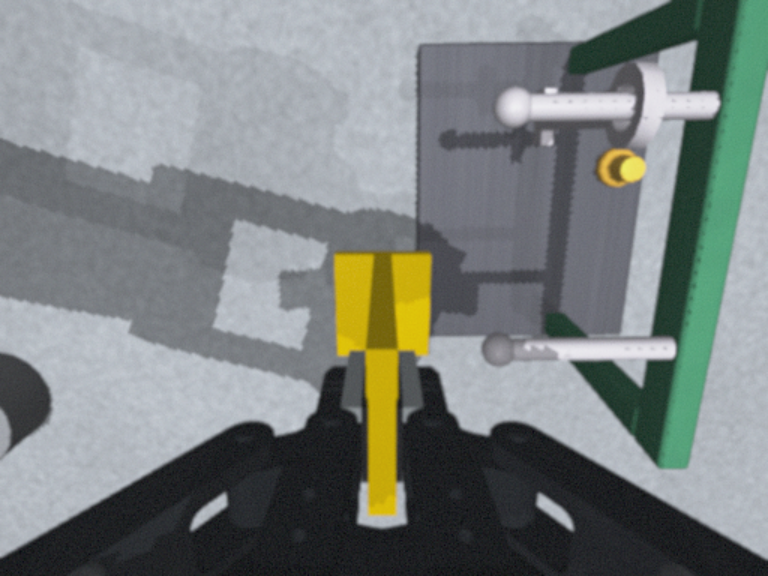

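The ball now shows at (498,350) and the held hole's centre projects to (382,358), so I need about 3 mm along tool -z and 2 mm up. I'll correct, then advance to just short of the ball.

arm_command:
  plan:
    - [[-0.002,0,-0.003,0,0,0,0.0],[-0.0005,0.012,0,0,0,0,0.0],[-0.0005,0.012,0,0,0,0,0.0]]

```text
t: 9.98
tool_pos: [0.4893, 0.1727, 0.16]
tool_rot: [0.865, 1.393, -0.866]
contact_force: [0.2, -0.2, -1.0]
opening: 0.0073
```

```bash
python3 - <<'E'
from h import *
get_image('wrist'); im,C=snap('wrist')
u=np.array([.897,.441]); e0=np.array([.47,.1592])+.003*np.array([-.441,.897])
go([*(e0+.024*u),.1572],np.radians(26.2))
T=Tt(); p=T[:3,3]-[0,0,.0172]
print('eye px',pix('wrist',C,p[None])*1.5)
side,Cs=snap('side'); print('side eye', (pix('side',Cs,p[None])-[220,135])*8)
a=cv2.resize(im[190:280,200:330],None,fx=5.5,fy=3.2,interpolation=cv2.INTER_CUBIC)
b=cv2.resize(side[135:171,220:309],None,fx=8,fy=8,interpolation=cv2.INTER_CUBIC)
w=min(a.shape[1],b.shape[1]); save('h.png',np.vstack([a[:,:w],b[:,:w]])); print(a.shape,b.shape)
E
```

```text
pos [0.4901 0.173  0.1603] yaw 26.28 shift mm [ 3.1 -0.1  0.5] turn [ 0.08 -0.03  0.  ]
t 10.08 F [ 1.  -0.4 -1.3] op 0.0071
eye px [[380.0522 353.959 ]]
side eye [[257.6817 221.6523]]
(288, 715, 3) (288, 712, 3)
```

View pics/h.png

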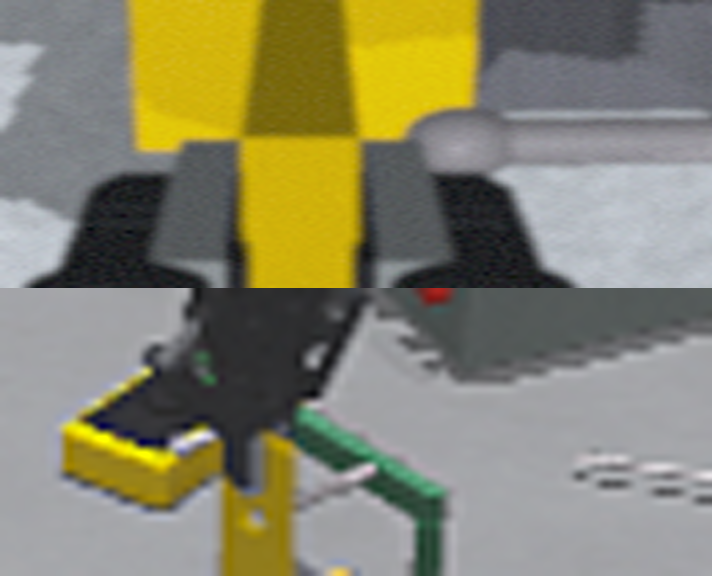

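Wrist crop: the ball is at about (425,351) against the hole at (380,356). Side crop: the hole at (257,520) lies on the line of the peg. Small correction, then I ease on.

arm_command:
  plan:
    - [[0.002,0,-0.001,0,0,0,0.0],[0,0.005,0,0,0,0,0.0],[0,0.005,0,0,0,0,0.0],[0,0.005,0,0,0,0,0.0]]

```text
t: 10.47
tool_pos: [0.5011, 0.1802, 0.1571]
tool_rot: [0.864, 1.395, -0.867]
contact_force: [0.5, -0.0, -1.5]
opening: 0.0073
```

```bash
python3 - <<'E'
from h import *
get_image('wrist')
u=np.array([.897,.441]); e0=np.array([.4901,.173])+.001*np.array([-.441,.897])
go([*(e0+.015*u),.1583],np.radians(26.2))
E
```

```text
pos [0.5019 0.1805 0.1573] yaw 26.28 shift mm [-1.   1.1  0.5] turn [ 0.08 -0.06  0.12]
t 10.52 F [ 0.1 -0.3 -1. ] op 0.007
```

arm_command:
  plan:
    - [[-0.0005,0.005,0,0,0,0,0.0],[0,0.005,0,0,0,0,0.0],[0,0.005,0,0,0,0,0.0],[0,0.005,0,0,0,0,0.0]]

```text
t: 10.85
tool_pos: [0.5214, 0.1901, 0.1578]
tool_rot: [0.864, 1.394, -0.867]
contact_force: [0.4, 0.8, -1.7]
opening: 0.007
```

```bash
python3 - <<'E'
from h import *
get_image('wrist'); im,C=snap('wrist')
go([.5347,.191,.1573],np.radians(26.2))
side,Cs=snap('side')
a=cv2.resize(im[140:280,170:400],None,fx=3.1,fy=2,interpolation=cv2.INTER_CUBIC)
b=cv2.resize(side[135:171,220:309],None,fx=8,fy=8,interpolation=cv2.INTER_CUBIC)
save('i.png',np.vstack([a[:,:712],b]))
E
```

```text
pos [0.5216 0.1901 0.1578] yaw 26.28 shift mm [ 0.5 12.2  5. ] turn [ 0.08 -0.06  0.13]
t 10.95 F [-0.5 -0.8 -1.3] op 0.007
```

View pics/i.png

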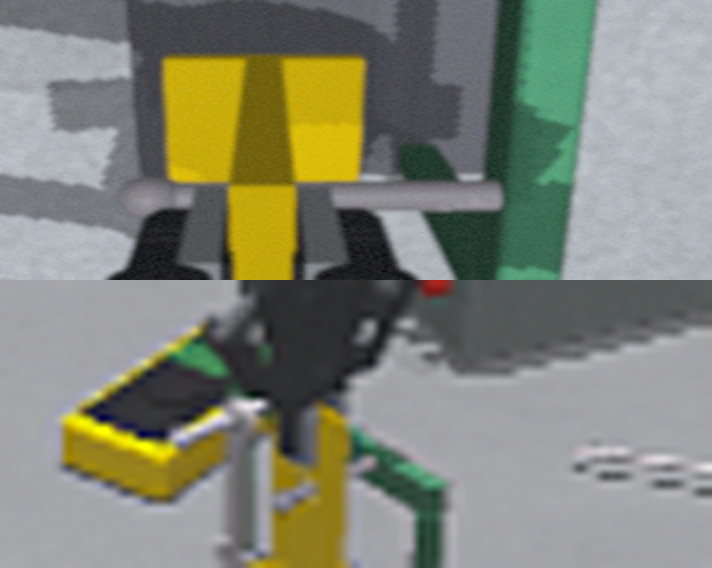

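The gauge is threaded: the ball shows at (148,195) on one side of the leaf and the peg emerges on the other. It needs about 9 mm more, then lowering.

arm_command:
  plan:
    - [[0,0.005,0,0,0,0,0.0],[0,0.005,0,0,0,0,0.0],[0.002,0,0,0,0,0,0.0],[0.0015,0,0,0,0,0,0.0],[0.001,0,0,0,0,0,0.0]]

```text
t: 11.42
tool_pos: [0.5309, 0.1948, 0.1528]
tool_rot: [0.864, 1.394, -0.867]
contact_force: [0.0, -0.3, -2.0]
opening: 0.0074
```

```bash
python3 - <<'E'
from h import *
get_image('wrist'); go([.5302,.1945,.152],np.radians(26.2))
E
```

```text
pos [0.5307 0.1947 0.1525] yaw 26.27 shift mm [ 0.5 -0.5 -0. ] turn [ 0.07 -0.06  0.2 ]
t 11.47 F [ 0.1  0.3 -1.8] op 0.0072
```

arm_command:
  plan:
    - [[0.001,0,0,0,0,0,0.0],[0.001,0,0,0,0,0,0.0]]

```text
t: 11.63
tool_pos: [0.5308, 0.1947, 0.152]
tool_rot: [0.864, 1.394, -0.867]
contact_force: [-3.1, -0.7, 6.2]
opening: 0.0071
```

```bash
python3 - <<'E'
from h import *
get_image('wrist'); go([.5302,.1945,.152],np.radians(26.2))
E
```

```text
pos [0.5308 0.1948 0.152 ] yaw 26.27 shift mm [-0.  -0.7 -0.1] turn [ 0.07 -0.06  0.17]
t 11.68 F [-2.  -0.6  3.7] op 0.007
```

Contact came at the expected height (hole centre 5 mm below the peg axis), so I'm releasing.

arm_command:
  plan:
    - [[0,0,0,0,0,0,0.016],[0,0,0,0,0,0,0.024],[0,0,0,0,0,0,0.03],[0,0,0,0,0,0,0.03],[0,0,0,0,0,0,0.03],[-0.006,0,0,0,0,0,0.03],[-0.012,0,0,0,0,0,0.03],[-0.02,0,0,0,0,0,0.03],[-0.025,0,0,0,0,0,0.03],[-0.025,0,0,0,0,0,0.03]]

```text
t: 12.52
tool_pos: [0.5276, 0.1938, 0.2379]
tool_rot: [0.858, 1.403, -0.875]
contact_force: [0.5, -0.7, 0.3]
opening: 0.0302
```

```bash
python3 - <<'E'
from h import *
get_image('wrist'); im,C=snap('wrist'); go([.5302,.1945,.152],np.radians(26.2))
side,Cs=snap('side'); scene,C2=snap('scene')
a=im[40:384,120:500]
a=cv2.resize(a,(380,288))
b=cv2.resize(side[130:202,200:290],(330,288),interpolation=cv2.INTER_CUBIC)
save('j.png',np.hstack([a,b]))
im,C=snap('wrist'); marks('wrist',C,['gauge','gauge_eye','peg_mid'])
E
```

```text
pos [0.5308 0.1946 0.2436] yaw 26.27 shift mm [91.6 -0.3 -0.1] turn [ 0.07 -0.06  0.17]
t 12.62 F [-0.7  0.9  0.2] op 0.03
wrist gauge 0.65 [0.5318 0.192  0.0725] px [259. 174.]
wrist gauge_eye 0.77 [0.5315 0.1939 0.1353] px [259. 192.]
wrist peg_mid 0.84 [0.5347 0.1919 0.1355] px [262. 196.]
```

View pics/j.png

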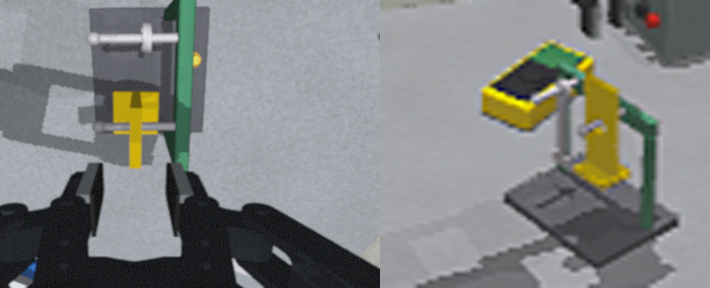

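The gauge hangs upright on the free peg, spanned by the peg in both views: wrist crop (135,128), side crop (605,130). On to the knob.

arm_command:
  plan:
    - [[0,-0.005,0.015,0,0,0,0.03],[0,-0.0095,0.0285,0,0,0,0.03],[0,-0.0095,0.0285,0,0,0,0.03],[0,-0.0095,0.0285,0,0,0,0.03],[0,-0.0095,0.0285,0,0,0,0.06],[0,-0.0095,0.0285,0,0,0,0.06],[0,-0.0095,0.0285,0,0,0,0.06],[0,-0.0095,0.0285,0,0,0,0.06],[0,-0.0095,0.0285,0,0,0,0.06],[0,-0.0095,0.0285,0,0,0,0.06],[0,-0.0095,0.0285,0,0,0,0.06],[0,-0.0095,0.0285,0,0,0,0.06],[0,-0.0095,0.0285,0,0,0,0.06],[0,-0.005,0.0285,0,0,0,0.06]]
  squeeze: 100

```text
t: 14.08
tool_pos: [0.5806, -0.2179, 0.2143]
tool_rot: [0.845, 1.437, -0.879]
contact_force: [0.6, 0.1, -1.0]
opening: 0.0604
```

arm_command:
  plan:
    - [[0,0,0,-7,0,0,0.06],[0,0,0,-7,0,0,0.06],[0,0,0,-7,0,0,0.06],[0,0,0,-7,0,0,0.06],[0,0,0,-7,0,0,0.06],[0,0,0,-7,0,0,0.06],[0,0,0,-7,0,0,0.06],[0,0,0,-7,0,0,0.06],[0,0,0,-7,0,0,0.06]]

```text
t: 14.83
tool_pos: [0.5751, -0.224, 0.1989]
tool_rot: [-0.005, 1.637, 0.028]
contact_force: [0.7, 0.1, 0.2]
opening: 0.0599
```

```bash
python3 - <<'E'
from h import *
get_image('wrist'); im,C=snap('wrist'); go([.590,-.2244,.15],np.radians(90))
marks('wrist',C,['plunger_knob','fixture','gauge'])
h=cv2.cvtColor(im,cv2.COLOR_RGB2HSV); m=((h[...,0]<8)|(h[...,0]>172))&(h[...,1]>150)&(h[...,2]>150)
ys,xs=np.nonzero(m); print('bright red',len(xs),np.median(xs),np.median(ys),'cap top at',ray('wrist',C,[np.median(xs),np.median(ys)],.123))
E
```

```text
pos [ 0.575  -0.2239  0.1988] yaw 90.8 shift mm [47.6 -1.4 18.2] turn [ 0.83 -3.84 -0.81]
t 14.93 F [ 0.7  0.2 -0.2] op 0.0605
wrist plunger_knob 0.7 [ 0.5915 -0.224   0.1096] px [252. 224.]
wrist fixture 0.72 [ 0.5156 -0.2283  0.0048] px [249. 120.]
wrist gauge 0.67 [ 0.4164 -0.3997 -0.0046] px [76. 12.]
bright red 0 nan nan cap top at [nan nan nan]
  return _methods._mean(a, axis=axis, dtype=dtype,
  ret = ret.dtype.type(ret / rcount)
```

arm_command:
  plan:
    - [[0.01,-0.0015,0.017,0.8,-3.8,-0.8,0.06],[0.012,0,0,0,0,0,0.06]]

```text
t: 15.25
tool_pos: [0.5941, -0.2263, 0.1795]
tool_rot: [0.002, 1.562, -0.008]
contact_force: [-0.1, -0.0, -0.5]
opening: 0.06
```

```bash
python3 - <<'E'
from h import *
get_image('wrist'); im,C=snap('wrist'); go([.590,-.2244,.15],np.radians(90))
marks('wrist',C,['plunger_knob','fixture'])
for d in cut_out('wrist','plunger_knob')[:1]:
    ys,xs=np.nonzero(d['mask']); print(xs.min(),xs.max(),ys.min(),ys.max(),xs.mean(),ys.mean())
print('cap ring px',pix('wrist',C,np.array([[.590,-.2244,.123],[.590,-.2244,.11],[.59,-.2244,.094]]))*1.5)
save('k.png',cv2.resize(im,(768,576)))
E
```

```text
pos [ 0.5916 -0.2255  0.1764] yaw 89.7 shift mm [26.4  1.1 -1.6] turn [-0.3  -0.01  0.05]
t 15.35 F [ 0.1 -0.4 -0.4] op 0.0598
wrist plunger_knob 0.76 [ 0.5905 -0.2236  0.1082] px [258. 203.]
wrist fixture 0.87 [ 0.518  -0.2274  0.0035] px [253.  92.]
235 280 179 226 257.4145607701564 203.44464500601686
cap ring px [[385.0518 314.5074]
 [384.9097 304.403 ]
 [384.7554 293.4294]]
```

View pics/k.png

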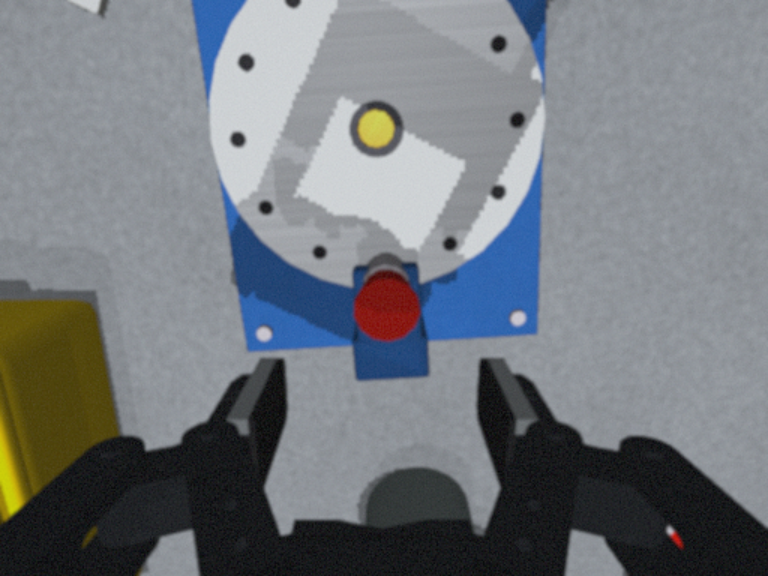

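The knob's cap is at (387,307), about 3 mm nearer the dial than the earlier estimate, and centred between the jaws. Lowering in two stages.

arm_command:
  plan:
    - [[0,0.0015,-0.0035,0,0,0,0.06],[0.009,0,0,0,0,0,0.06],[0.009,0,0,0,0,0,0.06],[0.009,0,0,0,0,0,0.06],[0.009,0,0,0,0,0,0.06]]

```text
t: 15.92
tool_pos: [0.5912, -0.226, 0.145]
tool_rot: [-0.001, 1.561, -0.009]
contact_force: [-0.4, -0.7, 0.5]
opening: 0.0598
```

```bash
python3 - <<'E'
from h import *
get_image('wrist'); im,C=snap('wrist'); go([.588,-.2238,.09],np.radians(90))
for d in cut_out('wrist','plunger_knob')[:1]:
    ys,xs=np.nonzero(d['mask']); print(xs.min(),xs.max(),ys.min(),ys.max(),xs.mean(),ys.mean())
print('cap px',pix('wrist',C,np.array([[.588,-.2238,.123]])))
marks('wrist',C,['plunger_knob'])
E
```

```text
pos [ 0.5898 -0.2253  0.1428] yaw 89.69 shift mm [52.8  1.7 -2.1] turn [-0.31  0.3   0.23]
t 16.02 F [-0.5 -0.6 -0.9] op 0.0604
232 283 196 254 257.6409381663113 226.21577825159915
cap px [[257.6357 231.8499]]
wrist plunger_knob 0.76 [ 0.5897 -0.2248  0.1088] px [256. 224.]
```

arm_command:
  plan:
    - [[0,0.002,-0.003,0,0.3,0.2,0.06],[0.009,0,0,0,0,0,0.06],[0.009,0,0,0,0,0,0.06],[0.009,0,0,0,0,0,0.06],[0.009,0,0,0,0,0,0.06],[0.009,0,0,0,0,0,0.06]]

```text
t: 16.62
tool_pos: [0.5904, -0.225, 0.1005]
tool_rot: [0.0, 1.561, -0.008]
contact_force: [0.5, 0.3, -1.0]
opening: 0.06
```

```bash
python3 - <<'E'
from h import *
get_image('wrist'); go([.587,-.2238,.09],np.radians(90))
E
```

```text
pos [ 0.5889 -0.2243  0.0978] yaw 89.69 shift mm [ 7.8  0.5 -1.9] turn [-0.31  0.32  0.19]
t 16.67 F [-1.2 -0.  -1.9] op 0.06
```

arm_command:
  plan:
    - [[0.004,0.0005,-0.002,0,0.3,0.2,0.06],[0.004,0,0,0,0,0,0.06],[0,0,0,0,0,0,0.0],[0,0,0,0,0,0,0.0],[0,0,0,0,0,0,0.0],[0,0,0,0,0,0,0.0],[0,0,0,0,0,0,0.0]]
  squeeze: 100

```text
t: 17.25
tool_pos: [0.5855, -0.2237, 0.0867]
tool_rot: [0.005, 1.574, -0.003]
contact_force: [0.5, -0.8, -1.8]
opening: 0.0252
```

```bash
python3 - <<'E'
from h import *
get_image('wrist'); go([.587,-.2238,.09],np.radians(90))
E
```

```text
pos [ 0.5855 -0.2236  0.0866] yaw 89.68 shift mm [-3.4 -0.1  1.5] turn [-0.32 -0.21 -0.08]
t 17.3 F [-0.5  0.1 -0.9] op 0.0252
```

arm_command:
  plan:
    - [[0,0,0,0,0,0,0.0],[-0.003,0,0,0,0,0,0.0],[-0.003,0,0,0,0,0,0.0],[-0.003,0,0,0,0,0,0.0],[-0.003,0,0,0,0,0,0.0]]

```text
t: 17.72
tool_pos: [0.5854, -0.2236, 0.0961]
tool_rot: [0.005, 1.574, -0.004]
contact_force: [4.4, -2.6, -9.1]
opening: 0.0251
```

```bash
python3 - <<'E'
from h import *
get_image('wrist'); go([.5855,-.2236,.1030],np.radians(90))
E
```

```text
pos [ 0.5854 -0.2236  0.0966] yaw 89.67 shift mm [-6.4  0.   0.1] turn [-0.33 -0.17 -0.07]
t 17.77 F [ 3.1 -1.3 -9.1] op 0.025
```

arm_command:
  plan:
    - [[-0.003,0,0,0,0,0,0.0],[-0.003,0,0,0,0,0,0.0],[-0.002,0,0,0,0,0,0.0]]

```text
t: 18.02
tool_pos: [0.5854, -0.2236, 0.1027]
tool_rot: [0.005, 1.573, -0.004]
contact_force: [5.3, -2.7, -10.7]
opening: 0.025
```

```bash
python3 - <<'E'
from h import *
get_image('wrist'); go([.5855,-.2236,.1030],np.radians(90))
E
```

```text
pos [ 0.5854 -0.2236  0.1026] yaw 89.66 shift mm [-0.4 -0.   0.1] turn [-0.34 -0.13 -0.06]
t 18.07 F [  5.4  -2.5 -11.7] op 0.0253
```

Just about at the stop; a little more to feel it.

arm_command:
  plan:
    - [[-0.0015,0,0,0,0,0,0.0],[-0.0015,0,0,0,0,0,0.0]]

```text
t: 18.23
tool_pos: [0.5854, -0.2236, 0.1027]
tool_rot: [0.005, 1.572, -0.004]
contact_force: [7.3, -3.3, -14.5]
opening: 0.025
```

```bash
python3 - <<'E'
from h import *
im,C=snap('wrist'); go([.5855,-.2236,.1030],np.radians(90))
for c in ['side','scene']:
    im,C=snap(c); marks(c,C,['plunger_knob','gauge'])
side=get_image('side')
go([.5855,-.2236,.1030],np.radians(90))
save('l.png',np.hstack([cv2.resize(side[200:290,240:350],(390,320),interpolation=cv2.INTER_CUBIC),cv2.resize(side[130:210,210:310],(390,320),interpolation=cv2.INTER_CUBIC)]))
E
```

```text
pos [ 0.5854 -0.2236  0.1027] yaw 89.65 shift mm [-0.3  0.   0.1] turn [-0.35 -0.08 -0.05]
t 18.28 F [  7.4  -4.2 -14.3] op 0.0251
side gauge 0.71 [ 0.4145 -0.4044  0.001 ] px [272. 296.]
side gauge 0.71 [ 0.3052 -0.3     0.001 ] px [232. 278.]
side gauge 0.47 [0.5289 0.1866 0.0742] px [260. 174.]
scene plunger_knob 0.55 [ 0.5899 -0.2221  0.1219] px [162. 185.]
scene gauge 0.87 [0.5333 0.1903 0.0748] px [317. 207.]
scene gauge 0.87 [ 0.3102 -0.2977 -0.0045] px [179. 164.]
scene gauge 0.83 [ 0.4202 -0.4075 -0.0015] px [135. 177.]
pos [ 0.5854 -0.2236  0.1027] yaw 89.65 shift mm [-0.3 -0.   0.1] turn [-0.35 -0.09 -0.05]
t 18.63 F [  7.   -4.  -13.2] op 0.0253
```

View pics/l.png

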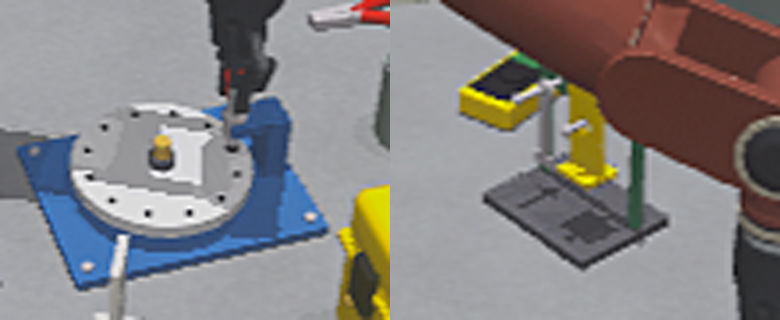

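The rise stopped at 16.1 mm (TCP z 0.0866 to 0.1027). Commanding more only raised the force, from 11 to 14 N, so the plunger is on its stop. The picture shows the knob gripped and the gauge still hanging on the peg at (590,130). Handing in.

```bash
python3 -c "
from h import *
finish_job()"
```

```text
the job is handed in; nothing more can be done
```

The yellow gauge now hangs by its hole on the stand's free peg, released and upright. The red-knobbed plunger is pulled fully up, and the arm is still gripping it. I handed the job in at about 18.6 s.

- **Gauge:** It touched the peg at the expected height, with the hole centre at 0.135 m. After release it hung upright in the wrist and side views, and the last side view still shows it on the peg.
- **Plunger:** It rose 16.1 mm and stopped there. Commanding more lift left the height unchanged and only raised the pull from about 11 to 14 N, so it is on its stop. The gripper is closed at 25 mm on the knob with 100 N.
- **Disagreements:** In the last check the side camera did not report the knob, because the gripper hides it. The scene camera put it about 12 mm above the seated height, 4 mm short of the 16 mm lift. I trusted the arm's measured travel and the force instead.
- **Bystanders:** The arm never approached or touched the ferrule, jar, meter or white look-alikes. I did not check each one again at the end.

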